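# Clear the empty cup from the optics station and nest it

## Robot

A 6-joint arm with a two-finger parallel gripper is mounted at the origin on the work surface. World frame = base frame: x ahead of the robot, y to its left, z up, the work surface at z = 0. Lengths are in m, angles in rad, forces in N, time in s.
With the tool pointing down it reaches from about 0.2 to 0.875 m from the base axis. Payload 3.4 kg.
Tool frame: the origin (TCP) lies between the finger pads; the fingertips stand 25 mm ahead of it and the grasp point (between the pads) lies 6 mm ahead of it (r.nose_length is the z of the fingertips in the tool frame, in m); z points along the fingers, y is the line along which they close (so a half turn about z gives the same grasp; the last joint's range is limited). The gripper opens to 94 mm and grips with 3 to 60 N. Pads are 16 mm wide; open, the fingers measure 119 mm over their backs; the gripper's body (75 mm by 177 mm) begins 78 mm behind the grasp point.
Start: joints at [1.058, 0.276, 1.505, -0, 1.361, -0.121], TCP at [0.22, 0.531, 0.23] pointing down, gripper open.
Joint ranges: [-2.89, 2.89], [-0.75, 2.08], [0.22, 2.7], [-1.18, 4.32], [0.11, 2.71], [-2.7, 2.7]. Speed limits (rad/s): [2.57, 2.57, 3.14, 3.14, 3.14, 3.14].

## Interface

Orientations are given as a unit quaternion [w, x, y, z].
In Python, from plant import r, gripper_to, inverse_kinematics, vision, models, telemetry gives the robot as it stands. Calls block until the motion is done:
- r.move_to(position, orientation): joint-space move of the TCP to a pose.
- r.move_l(position, rot=None, vel=0.15, guard=None): straight line of the TCP; rot=None keeps the orientation; vel is the mean speed in m/s. With guard (N) it stops when the force on the tool has changed by that much, and returns True; else False.
- r.movej(angles): joint-space move.
- gripper_to(opening, f_grip=None): finger opening in m; f_grip is the grip in N (None keeps the last); returns when the fingers have stopped.
- r.hold(seconds).
- inverse_kinematics(position, orientation): joint angles nearest the present ones, or None.
- vision.snapshot(name): name is "scene" or "top" or "wrist"; returns the picture (400x640x3 uint8, red, green, blue); there is no depth.
- vision.get_calibration(name): a dict with "fx", "fy", "cx", "cy" (pixels), "D" ([k1, k2, p1, p2, k3] as OpenCV has them; the pictures are not rectified), "position" and "orientation" of the camera in the world. Camera axes: x right, y down, z forward; pixel columns grow to the right and rows downward; lengths in m; the calibration is good to about 2 mm. A picture is of the moment at which its call begins: read the wrist's pose just before it. get_calibration takes no time and is no camera call; for the wrist camera it gives the pose at the moment of the call.
A pose or a line that the arm cannot do raises r.PlanningError and nothing moves.
- r.sign_off(): hands the job in; it is judged then, once.
Trained networks look in the newest picture that a camera, given by its name, has taken for a name from the list of things; names that differ only in an ending like _2 or _b are one class to them, and where a whole thing is asked for, a point or a joint stands for the part that bears it (a point fixed in the world has none). Each returns a list of dicts, best first, with "score" (0 to 1); they miss things now and then, are a little off and sometimes report something else, mostly with a low value. They report only what shows in the picture. A call takes as long as a camera call.
- models.boxes_of(thing, camera): "at" ([x, y, z] in m, in world coordinates, good to about 4 mm: the middle of the surface that is visible of it).
- models.regions_of(thing, camera): "pixels" (400x640 bool, what is visible of it).
- models.mark_of(thing, camera): "at" ([x, y, z] in m, in world coordinates, good to about 4 mm: a listed point, or the origin of a listed thing).
Readings, each from a call of its own:
- telemetry.current_t(): time.
- telemetry.current_joints(): joint angles.
- telemetry.current_dq(): joint speeds.
- telemetry.current_joint_efforts(): joint torques, N m.
- telemetry.current_ee_pos(): TCP position.
- telemetry.current_tool_rot(): TCP orientation.
- telemetry.current_wrist_force(): force on the tool from outside, world axes, zero at the start.
- telemetry.current_torque(): the same for the moment, N m.
- telemetry.current_opening(): finger opening in m.
- telemetry.current_finger_force(): force on a finger pad.
Only numpy, scipy, OpenCV 4.12 (cv2) and the standard library are available. Lean on these libraries where they do the work, as an engineer would, in place of code of your own. Each camera call takes 0.05 s, during which the arm holds its last target. There are 200 camera calls.

## Task

Press the station's red lever all the way down so that the empty amber cup rises out of its pocket, then lift the cup out and nest it in the other empty amber cup. Lower it in without dropping it and, still holding it, press it straight in with a light push until about 10 mm is left between its collar and the rim below; stop before it wedges tight, and let go. Leave the cup with the tubes, the screwdriver and the lens can alone.

Things in the scene. Friction and masses are not known exactly. Their poses are not given: they have to be found in the camera images.
- station: Black cup station bolted to the optical table: a 124 x 124 mm deck plate, its top 132 mm above the table, on four steel pillars, with a round pocket of 68 mm diameter in its middle. Origin on the table under the pocket's axis, z up. The lever comes out on its -x side. It does not move; its place and yaw differ from run to run
- pocket (a point): Centre of the pocket's mouth, level with the deck's top. The empty cup starts sunk in it, rim flush with the deck; raised, its rim stands 36 mm above the deck and its whole collar is free
- lever (a joint): Rocker lever with the red pad: 0 = up (cup sunk flush in the pocket), 0.5 rad = pressed fully down against its stop (cup raised 36 mm; it rises in proportion). Stiff hinge: it takes about 5 N at the pad and stays where it is left. The hinge axis runs along the station's y at x = -72 mm, z = 46 mm
- lever_pad (a point): Top centre of the red pad, 38 x 36 mm, at the lever's free end, 92 mm from the hinge. At 0 it lies at station x = -153 mm, z = 89 mm; at 0.5 at x = -163 mm, z = 45 mm (44 mm lower)
- cup: The empty amber cup to be moved: moulded, tapered, open at the top, 98 mm high, about 85 g. Foot 43 mm across, the wall widening by 2 mm per 10 mm of height; from 76 mm up to the rim an upright collar, 62 mm across and 2 mm thick, by which it is gripped. Origin at the centre of its underside, z up towards the mouth
- cup_rim (a point): Centre of the moved cup's mouth (98 mm above its underside). Nested with 10 mm left between its collar's lower edge and the rim below, this point lies 32 mm above the receiving cup's rim centre, and likewise underside above underside
- base_cup: The other empty amber cup, of the same shape, into which the first is nested. It stands loose in a black socket (92 mm across, 26 mm high) bolted to the table, its underside 8 mm and its rim 106 mm above the table. Origin at the centre of its underside, z up. Inside run seven thin upright ribs on slightly springy walls
- base_cup_rim (a point): Centre of the receiving cup's mouth (98 mm above its underside). Pushed in, the other cup starts to touch the ribs with 18 mm left between its collar and this rim; the push needed then grows to 5 to 10 N at 10 mm left; below 6 mm the walls meet, the push rises steeply (20 N) and it is wedged. Friction holds it where it is pressed to
- full_cup: A third amber cup of the same shape in a second, like socket, with three metal collimator tubes standing in it up to 30 mm above its rim. Not to be disturbed. Origin at the centre of its underside. The two socketed cups may have changed places
- driver: Screwdriver, blue handle, 170 mm long, lying on the table; not to be disturbed. Origin about its middle
- lens_can: Aluminium lens can with a black lid, 51 mm across, 62 mm high, standing on the table; not to be disturbed. Origin at the centre of its underside
- stage: Black micrometer stage on a slotted 150 x 100 mm base, 153 mm high, bolted down to one side. Origin at the centre of its underside

How it is judged:
On the way, in this order (a step that is already met when the one before it is completed fails the run):
1. the lever is pressed fully down (0.46 rad or more) and the cup stands raised in the pocket (value of joint lever above 0.46 rad and z of cup in the frame of station above 0.062 m and horizontal distance between cup and pocket below 0.01 m), for 0.2 s.
2. the cup is held clear above the deck (z of cup in the frame of station above 0.14 m and contact force between the fingers and cup above 1 N), for 0.1 s.
3. the cup is pressed snugly into the receiving cup by the gripper (z of cup in the frame of base_cup between 0.028 and 0.036 m and horizontal distance between cup and base_cup below 0.006 m and contact force between the fingers and cup above 1 N), for 0.1 s.
At the end, for the whole second after the job is handed in: The cup rests released and still in the receiving cup, its underside 28 to 36 mm above that cup's (6 to 14 mm left below its collar), coaxial within 6 mm and 0.05 rad, upright within 0.1 rad; the receiving cup still stands in its socket, moved by less than 15 mm (z of cup in the frame of base_cup between 0.028 and 0.036 m and horizontal distance between cup and base_cup below 0.006 m and angle between the z axis of cup and the z axis of base_cup, either way round below 0.05 rad and angle between cup's own z axis and vertical below 0.1 rad and height (world z) of base_cup below 0.014 m and distance of base_cup from where it was at the start of the episode below 0.015 m and linear speed of cup below 0.02 m/s and contact force between the fingers and cup below 0.2 N); the robot touches nothing.
It fails at once if the cup is wedged: pushed in until less than 5.4 mm is left between its collar and the rim below (horizontal distance between cup and base_cup below 0.02 m and z of cup in the frame of base_cup between 0 and 0.0274 m).
It fails at once if the cup drops into the receiving cup (faster than 0.35 m/s) (horizontal distance between cup and base_cup below 0.02 m and z of cup in the frame of base_cup between 0 and 0.06 m and linear speed of cup above 0.35 m/s).
It fails at once if the cup with the tubes is moved by 20 mm or tipped (distance of full_cup from where it was at the start of the episode above 0.02 m or angle between full_cup's own z axis and vertical above 0.2 rad).
It fails at once if the screwdriver or the lens can is moved by 20 mm (distance of any of driver, lens_can from where it was at the start of the episode above 0.02 m).
It also fails if it takes over 54 s, if anything falls off the work surface, if the arm or the gripper's body presses on something with over 40 N, if the wrist force passes 120 N, or if a joint passes its speed limit or range.

## Working session

There is one attempt and no reset: what is moved stays moved. The work goes in short steps, each a Python script; the robot and the scene stay as the last script left them, time stands still between calls to the robot, and variables do not carry over. Pictures are saved under pics/ and viewed, at most 10 in all, crops included, and the job is handed in when it is done.

```bash
mkdir -p pics; ls; python3 - <<'E'
from plant import r, vision, models, telemetry
import cv2, numpy as np
ims=[]
for c in ("scene","top"):
    im=vision.snapshot(c); cv2.imwrite(f"pics/{c}0.png",im[...,::-1])
    k=vision.get_calibration(c); print(c,np.round(k["position"],3),k["fx"])
    for t in ("pocket","lever_pad","cup_rim","base_cup_rim","base_cup","full_cup","station","driver","lens_can","stage"):
        print(t,[(np.round(d["at"],3).tolist(),round(d["score"],2)) for d in models.mark_of(t,c)[:3]])
print(telemetry.current_t())
E
```

```text
pics
scene [1.319 0.014 0.975] 379.2500753765278
pocket [([0.512, 0.067, 0.133], 0.9)]
lever_pad [([0.554, 0.206, 0.088], 0.62)]
cup_rim [([0.516, 0.065, 0.035], 0.67), ([0.512, 0.068, 0.132], 0.64)]
base_cup_rim [([0.507, -0.296, 0.105], 0.57), ([0.516, 0.066, 0.036], 0.15)]
base_cup [([0.507, -0.297, 0.006], 0.82)]
full_cup [([0.593, -0.165, 0.011], 0.9)]
station [([0.508, 0.07, -0.001], 0.6), ([0.512, -0.296, 0.105], 0.19)]
driver [([0.691, -0.127, 0.001], 0.66), ([0.505, -0.295, 0.008], 0.46)]
lens_can [([0.681, 0.108, 0.002], 0.64)]
stage [([0.445, 0.498, 0.0], 0.95)]
top [0.338 0.077 1.018] 377.1518771289294
pocket [([0.508, 0.066, 0.13], 0.62)]
lever_pad [([0.558, 0.211, 0.091], 0.58)]
cup_rim [([0.511, 0.072, 0.134], 0.98)]
base_cup_rim [([0.511, -0.294, 0.108], 0.7)]
base_cup [([0.508, -0.296, 0.011], 0.82)]
full_cup [([0.594, -0.167, 0.009], 0.63)]
station []
driver [([0.692, -0.127, -0.005], 0.84), ([0.514, 0.067, 0.132], 0.53)]
lens_can [([0.683, 0.113, -0.001], 0.86)]
stage [([0.441, 0.496, -0.004], 0.84)]
1.1
```

View pics/scene0.png

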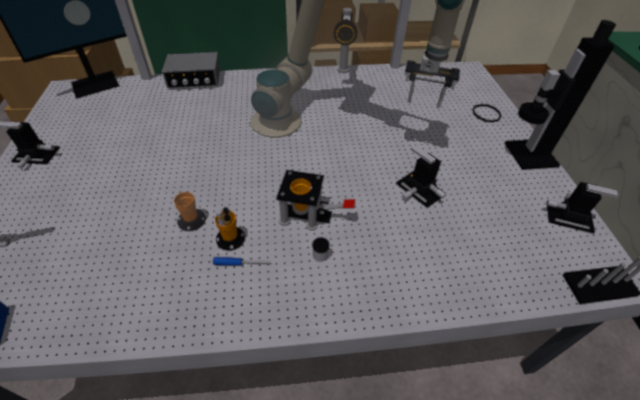

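View pics/top0.png

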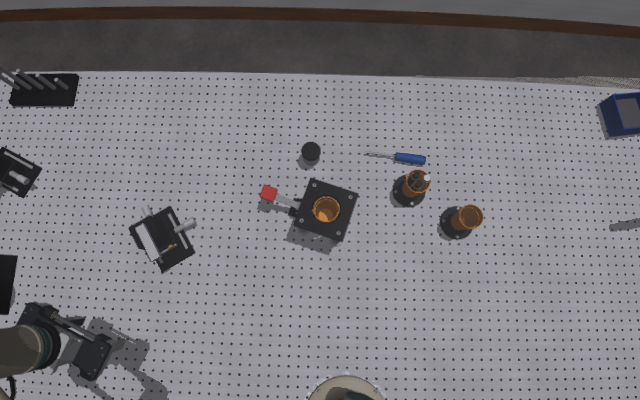

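The views agree: the station pocket is near (0.511, 0.068), and the red pad (scene px 349,203; top px 269,193) near (0.556, 0.208). The empty base cup (scene px 187,207; top px 468,216) is near (0.508, -0.296), and the cup with tubes (top px 416,183) is near (0.593, -0.166). The heights match the text. Next I'll take a wrist look over the pad.

```bash
cat > h.py <<'E'
from plant import r, gripper_to, inverse_kinematics, vision, models, telemetry as T
import cv2, numpy as np
from scipy.spatial.transform import Rotation as Ro
def down(a):
    y=np.array([np.cos(a),np.sin(a),0]); z=np.array([0,0,-1.]); x=np.cross(y,z)
    q=Ro.from_matrix(np.c_[x,y,z]).as_quat(); return [q[3],q[0],q[1],q[2]]
def best(p,a):
    "downward pose closing along angle a; the half turn that needs least wrist motion"
    c=[]
    for b in (a,a+np.pi):
        j=inverse_kinematics(list(p),down(b))
        if j is not None: c.append((abs(j[5]),b))
    return down(min(c)[1])
def go(p,a): r.move_to(list(p),best(p,a))
def look(things,name=None):
    im=vision.snapshot("wrist"); out={}
    if name: cv2.imwrite(f"pics/{name}.png",im[...,::-1])
    for t in things:
        m=models.mark_of(t,"wrist"); out[t]=[(np.round(d["at"],4).tolist(),round(d["score"],2)) for d in m[:2]]; print(t,out[t])
    return out
E
python3 - <<'E'
from h import *
print(T.current_tool_rot(), {k:np.round(v,3) for k,v in vision.get_calibration("wrist").items() if k in("position","orientation")})
a=np.radians(-17.8)
gripper_to(0.0)
go([0.53,0.15,0.36],a); print(T.current_joints())
look(["pocket","lever_pad","cup_rim"],"w1")
go([0.56,0.20,0.30],a)
look(["pocket","lever_pad","cup_rim"])
print(T.current_t(),T.current_ee_pos(),T.current_opening())
E
```

```text
[2.45851685e-05 1.94630138e-01 9.80876701e-01 7.56431442e-05] {'position': array([0.157, 0.557, 0.385]), 'orientation': array([0.099, 0.825, 0.552, 0.067])}
[1.50822185e-01 1.95122402e-01 1.30262893e+00 5.69613243e-04
 1.64448605e+00 4.60056300e-01]
pocket []
lever_pad [([0.5569, 0.2126, 0.0924], 0.75)]
cup_rim []
pocket []
lever_pad [([0.5582, 0.2079, 0.0899], 0.59)]
cup_rim []
5.1833 [0.56030587 0.19947372 0.30183547] 0.0007868883467215318
```

View pics/w1.png

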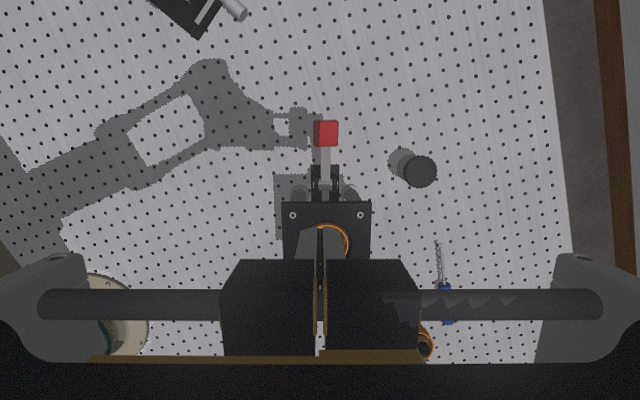

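The wrist view shows the red pad at (326,133) and the deck edges square with the picture, so the assumed yaw is right. Both wrist measurements put the pad at (0.557, 0.210, 0.091). Pressing now.

```bash
python3 - <<'E'
from h import *
a=np.radians(-17.8)
go([0.558,0.214,0.14],a)
f0=np.array(T.current_wrist_force())
print(r.move_l([0.558,0.214,0.085],vel=0.06,guard=25), T.current_ee_pos(), np.array(T.current_wrist_force())-f0)
print(r.move_l([0.5585,0.216,0.064],vel=0.03,guard=22), T.current_ee_pos(), np.array(T.current_wrist_force())-f0)
r.hold(0.3)
print(T.current_ee_pos(), np.array(T.current_wrist_force())-f0)
r.move_l([0.5585,0.216,0.16],vel=0.15)
# view of pocket from the lever side, camera ahead of the gripper
for c in ("scene","top"):
    vision.snapshot(c)
    for t in ("cup_rim","lever_pad","base_cup_rim"): print(c,t,[(np.round(d["at"],3).tolist(),round(d["score"],2)) for d in models.mark_of(t,c)[:2]])
print(T.current_t())
E
```

```text
False [0.55866224 0.21460169 0.08493335] [0.73906621 1.3517106  4.12711586]
True [0.55907545 0.21574817 0.0734952 ] [-1.77654327 -0.93786996  8.30843152]
[0.55908385 0.21575303 0.07352478] [-2.38220016 -0.89297039  8.40330711]
scene cup_rim [([0.516, 0.068, 0.172], 0.59)]
scene lever_pad [([0.559, 0.219, 0.043], 0.65)]
scene base_cup_rim [([0.51, -0.298, 0.103], 0.74)]
top cup_rim [([0.511, 0.068, 0.168], 0.89)]
top lever_pad []
top base_cup_rim [([0.508, -0.299, 0.107], 0.73), ([0.443, 0.492, -0.001], 0.17)]
8.8667
```

The cup now reads raised (rim about 0.170). I'll confirm the stop with a second press at the pad's new centre, then take a close look at the cup.

```bash
python3 - <<'E'
from h import *
a=np.radians(-17.8)
r.move_l([0.560,0.221,0.09],vel=0.12)
f0=np.array(T.current_wrist_force())
print(r.move_l([0.560,0.221,0.058],vel=0.03,guard=25), T.current_ee_pos(), np.array(T.current_wrist_force())-f0)
r.move_l([0.560,0.221,0.22],vel=0.2)
gripper_to(0.094)
r.move_to([0.50,0.0,0.33],best([0.50,0.0,0.33],a))
print(vision.get_calibration("wrist")["position"])
look(["cup_rim","pocket"],"w2")
go([0.475,-0.03,0.30],a)
look(["cup_rim","pocket"])
print(T.current_t(),T.current_joints())
E
```

```text
True [0.56004889 0.22092084 0.07220868] [-2.12064661 -0.58016696  8.72308596]
[0.52186474 0.06545504 0.4834752 ]
cup_rim [([0.5118, 0.0646, 0.167], 0.57)]
pocket []
cup_rim [([0.5121, 0.0628, 0.168], 0.61)]
pocket []
14.2583 [-2.08073296e-01  9.12403256e-02  1.56947350e+00  6.06341882e-04
  1.47935253e+00  1.01599610e-01]
```

View pics/w2.png

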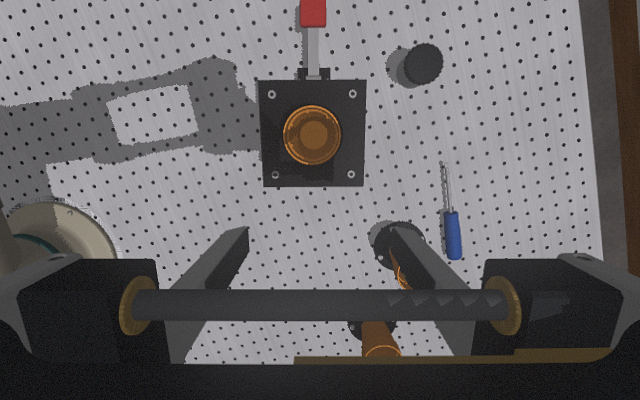

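Second press confirmed the stop. In the picture the lever is down and the cup's rim sits centred in the deck at about (312,135). Both networks' rim heights (0.167, 0.168) match the raised cup. Next I'll refine the centre from the rim outline and grasp.

```bash
cat >> h.py <<'E'
def rim(thing,z,near,cam="wrist"):
    "centre and size of the rim outline on the plane z, from the network's region nearest a guess"
    k=vision.get_calibration(cam); vision.snapshot(cam)
    K=np.array([[k["fx"],0,k["cx"]],[0,k["fy"],k["cy"]],[0,0,1]]); o=k["orientation"]
    R=Ro.from_quat([o[1],o[2],o[3],o[0]]).as_matrix(); p=np.array(k["position"]); out=[]
    for d in models.regions_of(thing,cam):
        c=max(cv2.findContours(d["pixels"].astype(np.uint8),cv2.RETR_EXTERNAL,cv2.CHAIN_APPROX_NONE)[0],key=len)
        u=cv2.undistortPoints(c.astype(np.float64),K,np.array(k["D"]))[:,0]
        w=np.c_[u,np.ones(len(u))]@R.T; w=p+w*((z-p[2])/w[:,2])[:,None]
        (x,y),rad=cv2.minEnclosingCircle(w[:,:2].astype(np.float32))
        out.append((np.hypot(x-near[0],y-near[1]),x,y,rad,d["score"]))
    out.sort(); print(thing,[np.round(q,4).tolist() for q in out[:2]]); return out[0] if out else None
E
python3 - <<'E'
from h import *
a=np.radians(-17.8)
g=[0.512,0.066]
o=rim("cup",0.168,g)
if o and o[0]<0.008 and abs(o[3]-0.031)<0.003: g=[(o[1]+0.512)/2,(o[2]+0.066)/2]
print(g)
go([*g,0.23],a)
r.move_l([*g,0.166],vel=0.1,guard=10)
print(T.current_ee_pos()); f0=np.array(T.current_wrist_force())
gripper_to(0.05,20)
print(T.current_opening(),T.current_finger_force(),np.array(T.current_wrist_force())-f0,T.current_ee_pos(),T.current_t())
E
```

```text
cup [[0.0004, 0.5118, 0.0657, 0.0313, 0.81], [0.0011, 0.511, 0.0665, 0.0797, 0.54]]
[0.5118838725090027, 0.06582920271158219]
[0.51249748 0.06545099 0.16679146]
0.06249583436711404 20.000107109081 [1.2417323  0.86474254 1.85317574] [0.51194513 0.06590042 0.16615671] 16.3167
```

The outline gives a radius of 31.3 mm and the grip opened to 62.5 mm, so the collar is held. Lifting, then measuring the base cup close up.

```bash
python3 - <<'E'
from h import *
a=np.radians(-17.8)
p=T.current_ee_pos()
r.move_l([p[0],p[1],0.31],vel=0.12)
r.hold(0.15); print("held",T.current_finger_force(),T.current_opening(),T.current_wrist_force())
go([0.485,-0.37,0.33],a); r.hold(0.2)
look(["base_cup_rim","base_cup"],"w3")
rim("base_cup",0.106,[0.509,-0.297])
go([0.475,-0.39,0.30],a); r.hold(0.2)
look(["base_cup_rim"])
rim("base_cup",0.106,[0.509,-0.297])
print(T.current_t(),T.current_finger_force())
E
```

```text
held 19.99990445910953 0.06242374698136783 [ 0.19452273  0.4808932  -0.40029867]
base_cup_rim [([0.5057, -0.2949, 0.1058], 0.58)]
base_cup [([0.51, -0.2947, 0.0097], 0.77)]
base_cup [[0.0015, 0.5091, -0.2955, 0.0313, 0.55]]
base_cup_rim [([0.5052, -0.2984, 0.1052], 0.63)]
base_cup [[0.0014, 0.5085, -0.2957, 0.0318, 0.94]]
20.55 19.999904427677393
```

View pics/w3.png

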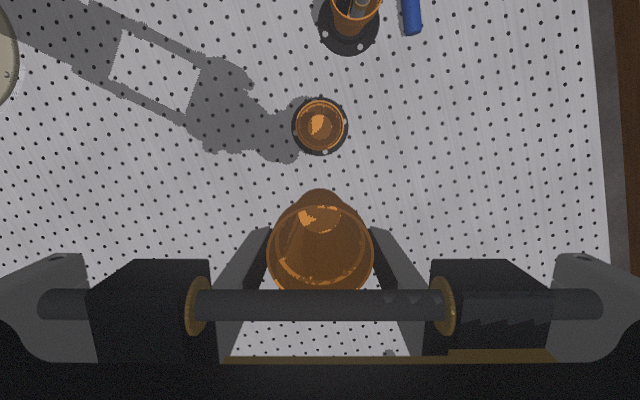

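The picture shows the cup held upright and the empty base cup at (320,125). Its outlines from two places agree on (0.5088, -0.2956) with the 31 mm radius. Lowering under guard, then pressing in small steps to TCP z = 0.166 - 0.030 = 0.136.

```bash
python3 - <<'E'
from h import *
a=np.radians(-17.8); g=[0.5087,-0.2957]
go([*g,0.255],a); r.hold(0.2)
gripper_to(0.05,30)
f0=np.array(T.current_wrist_force())
print("lower",r.move_l([*g,0.150],vel=0.06,guard=5),T.current_ee_pos())
if T.current_ee_pos()[2]<0.153:
    r.hold(0.2); print(np.array(T.current_wrist_force())-f0)
    for z in (0.146,0.143,0.140,0.138):
        s=r.move_l([*g,z],vel=0.015,guard=12); r.hold(0.1)
        f=np.array(T.current_wrist_force())-f0; print(z,s,np.round(T.current_ee_pos(),4),np.round(f,2),round(T.current_opening(),4))
        if s or f[2]>9: break
print(T.current_t(),T.current_finger_force())
E
```

```text
lower False [ 0.50888306 -0.29580302  0.15035998]
[-0.32349309  1.33034553  0.26930651]
0.146 False [ 0.5086 -0.2956  0.1458] [0.22 1.42 0.65] 0.0624
0.143 False [ 0.5086 -0.2957  0.143 ] [-0.16  0.64  1.69] 0.062
0.14 False [ 0.5087 -0.2957  0.1402] [-2.74  1.37  4.84] 0.0618
0.138 False [ 0.5087 -0.2957  0.1381] [-0.77  2.13  4.87] 0.0619
25.3833 30.000825753668323
```

The force starts near z = 0.1435 (18 mm left, as predicted). I'll press the last 2 mm and view before letting go.

```bash
python3 - <<'E'
from h import *
g=[0.5087,-0.2957]
f1=np.array(T.current_wrist_force())
s=r.move_l([*g,0.1362],vel=0.012,guard=8); r.hold(0.3)
print(s,T.current_ee_pos(),np.array(T.current_wrist_force())-f1,T.current_opening(),T.current_finger_force())
ims=[]
for c in ("scene","top"):
    im=vision.snapshot(c)
    for t in ("cup_rim","base_cup_rim"): print(c,t,[(np.round(d["at"],3).tolist(),round(d["score"],2)) for d in models.mark_of(t,c)[:2]])
    x,y=((187,195) if c=="scene" else (468,216))
    ims.append(cv2.resize(im[y-40:y+40,x-40:x+40],(400,400),interpolation=cv2.INTER_CUBIC))
cv2.imwrite("pics/n.png",np.hstack(ims)[...,::-1]); print(T.current_t())
E
```

```text
False [ 0.50875206 -0.29573103  0.13626871] [-0.68916532 -1.00313792  1.20380664] 0.06226493214229682 30.001018069451675
scene cup_rim [([0.508, -0.296, 0.14], 0.67)]
scene base_cup_rim [([0.508, -0.295, 0.101], 0.55)]
top cup_rim [([0.507, -0.292, 0.136], 0.76)]
top base_cup_rim [([0.51, -0.298, 0.107], 0.72)]
26.2833
```

View pics/n.png

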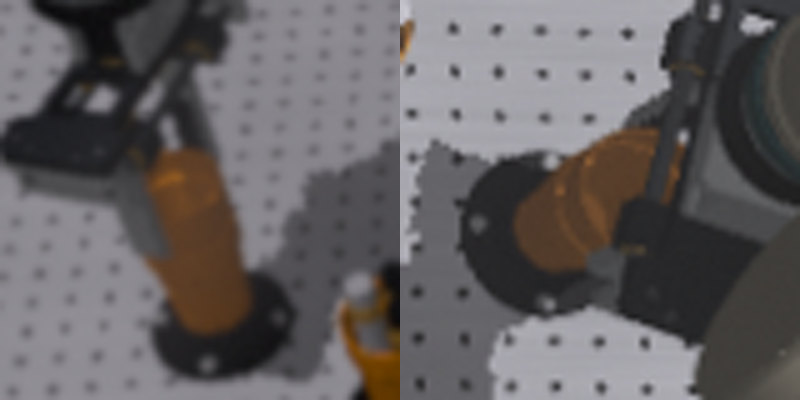

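The picture shows the cup nested upright in the base cup. The rim reads 0.138 on average and the push was about 6 N, both as expected at 10 mm left. Releasing, backing off and checking.

```bash
python3 - <<'E'
from h import *
a=np.radians(-17.8); g=[0.5087,-0.2957]
gripper_to(0.094); r.hold(0.3)
r.move_l([*g,0.30],vel=0.1)
go([0.485,-0.37,0.33],a); r.hold(0.2)
look(["cup_rim","base_cup_rim"],"w4"); rim("cup",0.138,g)
go([0.475,-0.39,0.30],a); r.hold(0.2)
look(["cup_rim"]); rim("cup",0.138,g)
for c in ("scene","top"):
    im=vision.snapshot(c)
    if c=="scene": cv2.imwrite("pics/f.png",cv2.resize(im[150:250,130:230],(600,600),interpolation=cv2.INTER_CUBIC)[...,::-1])
    for t in ("cup_rim","base_cup_rim","base_cup","full_cup"): print(c,t,[(np.round(d["at"],3).tolist(),round(d["score"],2)) for d in models.mark_of(t,c)[:1]])
print(T.current_t(),T.current_finger_force())
E
```

```text
cup_rim [([0.5093, -0.2984, 0.1381], 0.87)]
base_cup_rim []
cup [[0.0005, 0.5092, -0.2958, 0.0311, 0.57]]
cup_rim [([0.507, -0.2954, 0.1395], 0.95)]
cup [[0.001, 0.508, -0.2963, 0.0315, 0.98]]
scene cup_rim [([0.512, -0.294, 0.138], 0.93)]
scene base_cup_rim [([0.51, -0.295, 0.102], 0.63)]
scene base_cup [([0.508, -0.296, 0.005], 0.63)]
scene full_cup [([0.597, -0.168, 0.009], 0.67)]
top cup_rim [([0.511, -0.294, 0.139], 0.95)]
top base_cup_rim [([0.508, -0.3, 0.11], 0.73)]
top base_cup [([0.51, -0.298, 0.014], 0.69)]
top full_cup []
31.1 0.0
```

View pics/f.png

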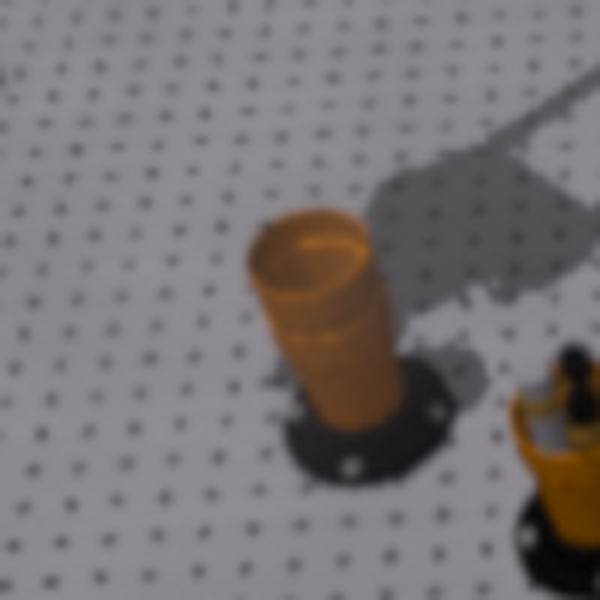

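The nested cup stands upright in the base cup, crop (315,250), with its rim at 0.1385, coaxial within 1 mm and released. Handing in.

```bash
python3 -c "
from h import *
print(r.sign_off())"
```

```text
the job is handed in; nothing more can be done
None
```

The job is handed in (no verdict was returned): lever pressed to its stop, cup nested and released upright with about 10 mm left below its collar (measured rim height 0.138–0.139 m), about 31 s of the 54 s used.

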